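# Take the dead battery out of the letter scale

## Task

The letter scale lies upside down with a dead battery in it. Squeeze the blue release tab of the battery cover inward, swing that end of the cover up, unhook the cover from its slots and lay it flat on the table or the green mat, clear of the scale and the tray; then take out the block battery and lay it in the grey tray beside the used cells. Set both down without dropping them, do not drag or tip the scale, and leave the eraser, ink jar, seal stamp and wax stick where they are.

Things in the scene. Friction and masses are not known exactly. Their poses are not given: they have to be found in the camera images.
- scale: Letter scale, upside down, loose, 0.9 kg: steel plate 128 x 124 x 5 on the table, on it a white case 120 (x) x 116 (y). Origin: centre of its lowest face, on the table; z up. Case top 37 above it; four feet (17 across) at x +-50, y +-48 end 52 above it. Opening for the cover 76 (x) x 90 (y), centred; compartment below 92 x 84, floor at 11.5.
- slot_edge (a point): Point on the scale at x -38, y 0, 34 above its origin: the lower edge of the case's 3 thick lip, under which the cover's two tongues are hooked; the line through it along the scale's y is what the cover pivots about.
- cover: Dark grey cover, plate 74 (x) x 88 (y) x 3, flush with the case top; loose, 50 g; closed, its axes are the scale's. Origin: centre of the plate's underside, 34 above the scale's; z up. Tab at its +x edge, its lower end lowest of all (z -8); at the -x edge two tongues reach under the case's lip (x -43): swing the +x end up 0.3 to 0.6 rad, then draw the cover out along its own +x by 10 or more.
- grip_rib (a point): Point on the cover at x 5, y 0, z 9: middle of the face, looking to -x, of the upright fixed rib (x 5 to 9, 30 wide in y, top at z 15). Pinch this face against the tab: closing the pinch pushes the tab in, and the pinched cover can be carried so.
- tab_face (a point): Point on the tab, in the cover's frame at x 33, y 0, z 9 when the tab is out: middle of the outer face, looking to +x, of the blue upright thumb piece (28 wide in y, 4 thick, top at z 15, 12 above the plate). The pinch over rib and tab measures 28 with the tab out, 22 fully in.
- release_tab (a joint): Travel of the spring-loaded release tab along the cover's -x, in m: 0 out (latched), 0.006 fully in. Its catch, 3 under the case's lip, is free from 0.004 on. The spring takes about 3 N to start and 9 N fully in, and puts the tab out again when let go.
- battery: Black and copper block battery, 48.5 (x) x 26.5 (y) x 17.5, terminals 3 longer at its -x end; loose, 46 g. Origin: centre of its underside, z up. It lies in the compartment, long side along the scale's x, origin at x -6, 11.5 above the scale's origin (top at 29); 28 free on either side in y for fingers, above low ribs that end 15 above the scale's origin.
- battery_center (a point): Centre of the battery, 8.75 above its origin.
- tray: Shallow grey metal tray, 112 (x) x 84 (y) x 14, wall and floor 3, loose, 0.35 kg. Origin: centre of its underside. Two used round cells (14 thick, 50 long along y, fixed in it) lie in its -x part, x -53 to -24. The paper trimmer's black handle (50 high at most) lies just beyond it as the robot sees it.
- tray_free (a point): On the tray's floor at x +15, y 0, 3 above its origin: middle of the empty part (77 x 78), where the battery is to lie.
- eraser: Blue and white eraser, 23 x 58 x 13, loose bystander. Origin: centre of its underside.
- ink: Closed ink jar with a black cap, 46 across, 35 high, loose bystander. Origin: centre of its underside.
- stamp: Wax seal stamp standing upright, 28 across, 90 high, wooden grip, loose bystander. Origin: centre of its foot.
- wax: Dark red stick of sealing wax, 11 x 85 x 11, lying, loose bystander. Origin: centre of its underside.
- mat_spot (a point): Fixed point on the bare part of the green mat, left of the scale, on its surface 2 above the table: a good free place (60 all round) to lay the cover.
- hinge_edge (a point): Point on the cover at x -37, y 0, z 0: lower edge of the plate on the tongues' side, next to slot_edge while the cover is hooked in.
There are look-alikes about, which are no part of the job. What is shaped like the cover but yellow is not meant.

How it is judged:
On the way, in this order (a step that is already met when the one before it is completed fails the run):
1. the release tab is squeezed in (over 4 mm) with the cover still in its frame (value of joint release_tab above 0.004 m and angle between cover's own z axis and vertical below 0.15 rad and distance between hinge_edge and slot_edge below 0.012 m), for 0.05 s.
2. the cover is swung up by over 0.3 rad with its tongues still at their slots (within 14 mm) (angle between cover's own z axis and vertical above 0.3 rad and distance between hinge_edge and slot_edge below 0.014 m), for 0.05 s.
At the end, for the whole second after the job is handed in: Cover at rest on table or mat (origin under 30 mm high, within 0.4 rad of flat, either side up), touching neither scale nor tray; battery at rest on the tray floor beside the used cells; scale flat, within 40 mm of its start; the four bystanders within 30 mm of theirs (height (world z) of cover below 0.03 m and (angle between cover's own z axis and vertical below 0.4 rad or angle between cover's own z axis and vertical above 2.74 rad) and contact force between cover and scale below 0.02 N and contact force between cover and tray below 0.02 N and linear speed of each of cover, battery below 0.02 m/s and x of battery_center in the frame of tray between -0.03 and 0.05 m and y of battery_center in the frame of tray between -0.037 and 0.037 m and z of battery_center in the frame of tray between 0.005 and 0.021 m and distance of scale from where it was at the start of the episode below 0.04 m and angle between scale's own z axis and vertical below 0.05 rad and distance of each of eraser, ink, stamp, wax from where it was at the start of the episode below 0.03 m).
It fails at once if the scale is dragged more than 40 mm or tipped more than 0.15 rad (distance of scale from where it was at the start of the episode above 0.04 m or angle between scale's own z axis and vertical above 0.15 rad).
It fails at once if the cover or the battery is dropped (faster than 0.8 m/s close above the table) ((linear speed of cover above 0.8 m/s and height (world z) of cover below 0.06 m) or (linear speed of battery above 0.8 m/s and height (world z) of battery below 0.06 m)).
It fails at once if the eraser, ink jar, seal stamp or wax stick is pushed more than 30 mm or tipped (distance of any of eraser, ink, stamp, wax from where it was at the start of the episode above 0.03 m or angle between any of eraser, ink, stamp, wax's own z axis and vertical above 0.5 rad).
It also fails if it takes over 48 s, if anything falls off the work surface, if the arm or the gripper's body presses on something with over 40 N, if the wrist force passes 120 N, or if a joint passes its speed limit or range.

## Robot

A 6-joint arm with a two-finger parallel gripper is mounted at the origin on a cart in front of the work surface, level with it; the furniture and walls round the work are solid. World frame = base frame: x ahead of the robot, y to its left, z up, the work surface at z = 0. Lengths are in m, angles in rad, forces in N, time in s.
With the tool pointing down it reaches from about 0.35 to 0.875 m from the base axis. Payload 4.2 kg.
Tool frame: the origin (TCP) lies midway between the tips of the shut fingers; the grasp point (between the pads) lies 19 mm behind it (tcp_to_grasp is the distance from the TCP to the grasp point, in m); z points along the fingers, y is the line along which they close (so a half turn about z gives the same grasp; the last joint's range is limited). The gripper opens to 87 mm and grips with 3 to 60 N. Pads are 19 mm wide; open, the fingers measure 117 mm over their backs; the gripper's body (75 mm by 190 mm) begins 51 mm behind the grasp point.
Start: joints at [-1.021, 0.385, 0.008, 0, -1.194, -0.259], TCP at [0.179, -0.599, 0.223] pointing down, gripper open.
Joint ranges: [-3.14, 3.14], [-1.21, 2.06], [-1.07, 1.41], [-3.16, 2.05], [-2.99, -0.16], [-3.1, 3.1]. Speed limits (rad/s): [2.79, 2.79, 3.14, 3.14, 3.14, 3.14].

## Interface

Orientations are given as a rotation vector (axis times angle).
In Python, from station import read_state, capture, close_job, tcp_to_grasp gives the robot as it stands.
- The arm moves only by the shell command python3 -m creep 'ROWS' [OPENING] [FORCE]. ROWS is JSON, a list that holds one entry, the list of rows, each a list of 4 numbers: the shift along the tool's x, y, z in mm, then the turn about the tool's z in degrees. In form: [[[dx, dy, dz, yaw], ...]]. A call has 1 to 12 rows; each row is the pose to reach, as a shift and turn from the pose commanded when the call began, along the tool's axes at that moment; what a row does not reach only later rows make up. A row lasts 1/12 s, in which the tool goes at most 41.7 mm and 7.16 degrees, less where a joint would pass 70% of its speed; a pose out of reach is approached as far as the arm can. A call with a gripper value outside its range is refused whole. OPENING is the opening, from 0 (shut) to 1 (fully open), set as the call begins (- or left out, the last holds). The fingers move at their own pace and stop on an object; FORCE is the grip in N (left out, the last holds). Time passes only in rows, so rows that repeat a pose let the fingers close. It gives the time, the measured TCP pose, the force, the opening and the grip force at its end, in the units of the state.
- read_state(): the state, without advancing time (a new reading comes with each control period).
- capture(name): name is "scene" or "top"; returns a dict with "color" (400x640x3 uint8, blue, green, red), "depth" (400x640 float32, m along the optical axis (not along the pixel's ray), 0 where there is no reading), "fx", "fy", "cx", "cy" (pixels), "R" (3x3) and "t" (3): a world point X has camera coordinates R X + t. Camera axes: x right, y down, z forward; pixel columns grow to the right and rows downward; lengths in m; the calibration is good to about 2 mm. A picture is of the moment at which its call begins.
- close_job(): hands the job in; it is judged then, once.
The state is a dict: "clock": time; "q": joint angles; "dq": joint speeds; "tau": joint torques, N m; "position": TCP position; "ee_rot": TCP orientation; "ft_force": force on the tool from outside, world axes, zero at the start; "moment": the same for the moment, N m; "gripper_width": opening from 0.0 (shut) to 1.0 (fully open); "grip_force": force on a finger pad.
Only numpy, scipy, OpenCV 4.12 (cv2) and the standard library are available. Lean on these libraries where they do the work, as an engineer would, in place of code of your own. Each camera call takes 0.05 s, during which the arm holds its last target. There are 200 camera calls.

## Working session

There is one attempt and no reset: what is moved stays moved. The work goes in short steps, Python scripts to look and compute and a shell command to move; the robot and the scene stay as the last step left them, time stands still between calls to the robot, and variables do not carry over. Pictures are saved under pics/ and viewed, at most 12 in all, crops included, and the job is handed in when it is done.

```bash
ls; mkdir -p pics
cat > h.py <<'E'
import numpy as np,cv2
from station import *
def save(n,f):
    c=capture(n); cv2.imwrite('pics/'+f,c['color']); np.savez('pics/'+f[:-4]+'.npz',**c); return c
def load(f): return dict(np.load('pics/'+f+'.npz'))
def ray(c,u,v,z):
    d=c['R'].T@np.array([(u-c['cx'])/c['fx'],(v-c['cy'])/c['fy'],1]); o=-c['R'].T@c['t']
    return o+d*(z-o[2])/d[2]
def pts(c):
    v,u=np.mgrid[0:400,0:640]; z=c['depth']
    P=np.stack([(u-c['cx'])/c['fx']*z,(v-c['cy'])/c['fy']*z,z],-1)
    return (P-c['t'])@c['R']
E
python3 - <<'E'
from h import *
a=save('top','t0.png');b=save('scene','s0.png')
for c in(a,b): print(-c['R'].T@c['t'],c['R'],c['fx'])
s=read_state();print(s,tcp_to_grasp)
E
```

```text
pics
[0.39138667 0.15652661 1.40703509] [[ 0.01614949 -0.99977272  0.01391748]
 [-0.9919749  -0.01776613 -0.12518055]
 [ 0.12539936 -0.01178419 -0.99203636]] 500.3652446665932
[-0.11495483  0.79089595  0.56410272] [[-0.6981586  -0.71578006  0.01527986]
 [-0.35192548  0.32451938 -0.87797246]
 [ 0.62347657 -0.61834139 -0.47846723]] 455.02064535941815
{'clock': 0.1, 'q': array([-1.02137006e+00,  3.85442564e-01,  6.74387584e-03, -4.20730167e-04,
       -1.19402532e+00, -2.58676905e-01]), 'dq': array([ 0.00172136, -0.00247248,  0.00204199,  0.00108827, -0.0001773 ,
        0.00221662]), 'tau': array([ 1.36243225e-04, -3.91688740e+01,  1.87934893e+01,  4.23186332e+00,
        1.34960367e-02, -7.96550921e-05]), 'position': array([ 0.17906324, -0.59822051,  0.22158623]), 'ee_rot': array([ 4.54802010e-01, -3.10809396e+00, -3.02529501e-03]), 'ft_force': array([ 0.15840325,  0.59952907, -0.83598986]), 'moment': array([ 0.04034082, -0.04685037, -0.0524117 ]), 'grip_force': 0.0, 'gripper_width': 1.0032098871063868} 0.0187
```

View pics/t0.png

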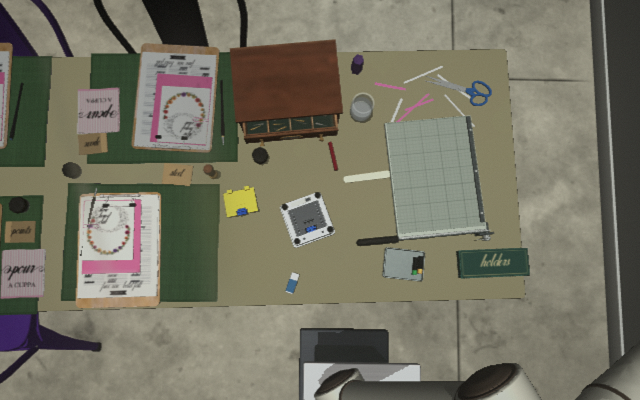

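View pics/s0.png

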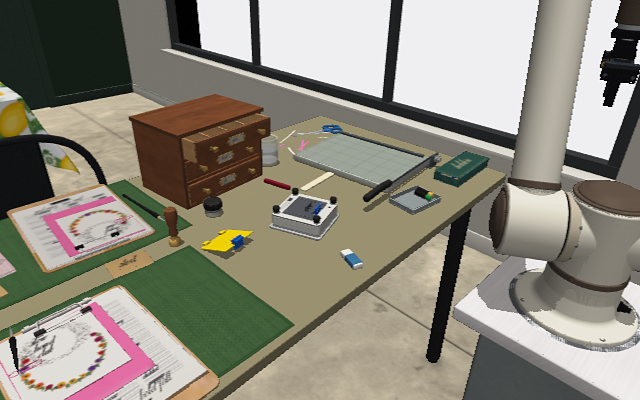

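The top view shows the scale at about (307,219) with its tab at (311,229), facing the robot. The tray is at (404,264) with the cells on its right, the yellow decoy at (241,202), the eraser at (292,283), the wax at (333,156), the ink at (260,156) and the stamp at (210,170). The bare mat is around (190,240).

Run:
```python
from h import *
a=load('t0');b=load('s0')
A=cv2.resize(a['color'][185:255,270:345],None,fx=7,fy=7,interpolation=cv2.INTER_CUBIC)
B=cv2.resize(b['color'][180:245,262:345],None,fx=7,fy=7,interpolation=cv2.INTER_CUBIC)
h=max(A.shape[0],B.shape[0]);pad=lambda I:cv2.copyMakeBorder(I,0,h-I.shape[0],0,0,cv2.BORDER_CONSTANT)
I=np.hstack([pad(A),pad(B)]);cv2.imwrite('pics/z.png',cv2.resize(I,None,fx=.7,fy=.7));print(I.shape)
P=pts(a)
g=lambda u,v:np.round(P[v,u],3)
print('cover',g(303,215),'table',g(345,240),'tray',g(398,262),'mat',g(190,245))
hs=cv2.cvtColor(a['color'],cv2.COLOR_BGR2HSV)
m=((hs[...,0]>100)&(hs[...,0]<130)&(hs[...,1]>120)).astype(np.uint8)
n,l,s,c=cv2.connectedComponentsWithStats(m)
for i in range(1,n):
  if s[i,4]>5 and 200<c[i][0]<450: print('blue',s[i],c[i],ray(a,*c[i],0.046))
```

```text
(490, 1106, 3)
cover [0.551 0.168 0.038] table [0.487 0.049 0.001] tray [ 0.428 -0.099  0.007] mat [ 0.466  0.484 -0.   ]
blue [237 208  10   7  50] [241.54 211.34] [0.55764596 0.33663391 0.046     ]
blue [306 226  10   6  43] [310.81395349 228.44186047] [0.51400404 0.14634689 0.046     ]
blue [287 280   9  12  74] [291.         285.28378378] [0.35970154 0.19705756 0.046     ]
```

View pics/z.png

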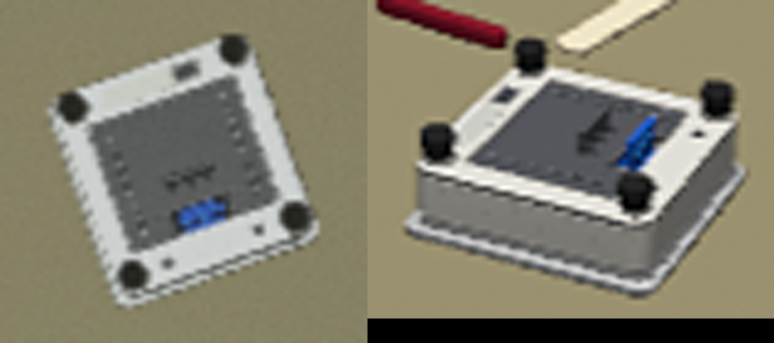

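The crop shows the closed cover with rib and blue tab; the tab faces the lower right, towards the robot. The four black feet are clear in both views.

Run:
```python
from h import *
a=load('t0');b=load('s0')
def feet(c,off,guess,z):
    out=[]
    g=cv2.cvtColor(c['color'],cv2.COLOR_BGR2GRAY).astype(float)
    for u,v in guess:
        u=u/4.9+off[0];v=v/4.9+off[1];iu,iv=int(round(u)),int(round(v))
        V,U=np.mgrid[iv-5:iv+6,iu-5:iu+6]; w=np.clip(75-g[iv-5:iv+6,iu-5:iu+6],0,40)*(np.hypot(U-u,V-v)<4.5)
        out.append(ray(c,(w*U).sum()/w.sum(),(w*V).sum()/w.sum(),z)[:2])
    return np.array(out)
# order: body (-x,?),...
ref=np.array([[-50,-48],[-50,48],[50,48],[50,-48]])/1000 # x toward robot: left in image=+y world => scale y = -y world ...
def fit(F):
    c=F.mean(0);D=F-c
    H=ref.T@D; th=np.arctan2(H[0,1]-H[1,0],H[0,0]+H[1,1]); R=np.array([[np.cos(th),-np.sin(th)],[np.sin(th),np.cos(th)]])
    print('c',c.round(4),'yaw',np.degrees(th).round(2),'res mm',((D-ref@R.T)*1000).round(1).tolist())
    return c,th
F=feet(a,(270,185),[(72,108),(233,48),(294,216),(132,275)],.050);print(F.round(4));c1,t1=fit(F)
F=feet(b,(262,180),[(437-368,140),(530-368,52),(715-368,97),(634-368,190)],.0445);print(F.round(4));c2,t2=fit(F)
# tray rect
P=pts(a);hs=cv2.cvtColor(a['color'],cv2.COLOR_BGR2HSV)
for c,n in((a,'top'),(b,'scene')):
    hs=cv2.cvtColor(c['color'],cv2.COLOR_BGR2HSV); 
    u,v=(398,262) if n=='top' else (408,202); print(n,hs[v,u])
    m=((abs(hs[...,0].astype(int)-hs[v,u,0])<15)&(hs[...,1]>8)&(hs[...,1]<70)).astype(np.uint8)
X=P[245:285,375:432]; m=((X[...,2]>.0085)&(X[...,2]<.022)&(X[...,0]<.50)).astype(np.uint8)
cc=X[m>0][:,:2].astype(np.float32);print('tray',cv2.minAreaRect(cc),len(cc))
```

```text
[[0.5727 0.2203]
 [0.6072 0.1307]
 [0.5134 0.0946]
 [0.4794 0.1843]]
c [0.5432 0.1575] yaw -159.01 res mm [[0.1, 0.1], [0.2, 0.1], [-0.3, -0.1], [0.1, -0.1]]
[[0.5756 0.2185]
 [0.6101 0.1284]
 [0.5159 0.0928]
 [0.4821 0.1825]]
c [0.546  0.1556] yaw -159.14 res mm [[0.1, 0.3], [0.4, -0.1], [-0.4, -0.1], [-0.1, -0.1]]
top [ 70  15 150]
scene [ 86  13 155]
tray ((0.4167175590991974, -0.11368435621261597), (0.11650359630584717, 0.09633719176054001), 84.33519744873047) 372
```

```bash
cat >> h.py <<'E'
from scipy.spatial.transform import Rotation as Ro
SC=np.array([.5446,.1566]); SA=np.radians(-159.07)
def sc(x,y): c,s=np.cos(SA),np.sin(SA); return SC+[c*x-s*y,s*x+c*y]
def goal(xy,z,ang):
    s=read_state();R=Ro.from_rotvec(s['ee_rot']).as_matrix();d=R.T@(np.array([*xy,z])-s['position'])*1000
    a=np.degrees(np.arctan2(R[1,1],R[0,1]));y=[(a-ang+180)%360-180,(a-ang)%360-180]
    print('shift',d.round(1),'yaw',np.round(y,1),'q6',s['q'][5].round(2),'pos',s['position'].round(4),'tilt',R[2,2].round(4),'t',s['clock'])
E
python3 - <<'E'
from h import *
goal(sc(17,0),.12,np.degrees(SA)+180)
a=load('t0');print('tray corners',[ray(a,u,v,.014)[:2].round(3) for u,v in((387,248),(425,251),(421,281),(383,277))])
I=cv2.resize(a['color'][235:290,350:435],None,fx=7,fy=7,interpolation=cv2.INTER_CUBIC);cv2.imwrite('pics/tr.png',I)
E
```

```text
shift [16386.1  -650.5   102.2] yaw [ 85.7 -94.3] q6 -0.26 pos [ 0.1791 -0.5982  0.2216] tilt -1.0 t 0.1
tray corners [array([ 0.466, -0.067]), array([ 0.459, -0.173]), array([ 0.376, -0.161]), array([ 0.386, -0.056])]
```

View pics/tr.png

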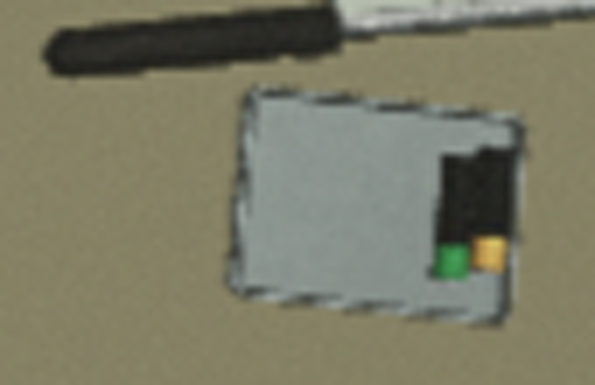

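The tray's corners lie at (248,90), (522,118), (505,323) and (232,292) in the 7x crop; the cells are on its right and the trimmer handle is above it.

```bash
sed -i 's/def sc(x,y): /def sc(x,y): x,y=x\/1000,y\/1000; /' h.py
python3 - <<'E'
from h import *
goal(sc(17,0),.12,np.degrees(SA)+180)
a=load('t0');F=np.array([ray(a,350+(u+.5)/7-.5,235+(v+.5)/7-.5,.014)[:2] for u,v in((248,90),(522,118),(505,323),(232,292))])
print(F.round(3),[np.linalg.norm(F[i]-F[i-1]).round(3) for i in range(4)])
x=F[0]-F[1]+F[3]-F[2];c=F.mean(0);print('c',c,'ang',np.degrees(np.arctan2(x[1],x[0])),'free',c+.015*x/np.linalg.norm(x))
E
```

```text
shift [-549.5  617.   102.7] yaw [ 85.7 -94.3] q6 -0.26 pos [ 0.1791 -0.5982  0.2216] tilt -1.0 t 0.1
[[ 0.467 -0.061]
 [ 0.458 -0.171]
 [ 0.377 -0.163]
 [ 0.388 -0.055]] [np.float64(0.08), np.float64(0.11), np.float64(0.081), np.float64(0.109)]
c [ 0.42257623 -0.11253154] ang 84.82115416014442 free [ 0.4239302  -0.09759277]
```

```bash
python3 -m creep '[[[-300,337,0,-50],[-300,337,0,-50],[-300,337,0,-50],[-300,337,0,-50],[-300,337,0,-50],[-300,337,0,-50],[-300,337,0,-50],[-549,617,0,-94.3],[-549,617,0,-94.3],[-549,617,0,-94.3],[-549,617,0,-94.3],[-549,617,0,-94.3]]]' 0.5 15; python3 -c "
from h import *
goal(sc(17,0),.12,np.degrees(SA)+180)"
```

```text
clock: 1.1
position: [0.3906, -0.1436, 0.2226]
ee_rot: [-2.456, 1.959, -0.0]
ft_force: [1.1, -0.0, 1.0]
gripper_width: 0.497
grip_force: 0.0
shift [-256.1 -200.   102.7] yaw [171.9  -8.1] q6 0.18 pos [ 0.3906 -0.1436  0.2226] tilt -1.0 t 1.1
```

```bash
python3 -m creep '[[[-256,-200,100,-8.1],[-256,-200,100,-8.1],[-256,-200,100,-8.1],[-256,-200,100,-8.1],[-256,-200,100,-8.1],[-256,-200,100,-8.1],[-256,-200,100,-8.1],[-256,-200,100,-8.1],[-256,-200,100,-8.1],[-256,-200,100,-8.1],[-256,-200,100,-8.1],[-256,-200,100,-8.1]]]'; python3 -c "
from h import *
goal(sc(17,0),.04,np.degrees(SA)+180)"
```

```text
clock: 2.1
position: [0.5299, 0.1465, 0.1227]
ee_rot: [2.581, -1.79, -0.001]
ft_force: [0.6, -0.7, -0.2]
gripper_width: 0.494
grip_force: 0.0
shift [-4.2 -0.4 82.7] yaw [179.6  -0.4] q6 -0.21 pos [0.5299 0.1465 0.1227] tilt -1.0 t 2.1
```

```bash
python3 -m creep '[[[-4,0,30,0],[-4,0,58,0],[-4,0,62,0],[-4,0,62,0],[-4,0,62,0]]]'; python3 -c "
from h import *
goal(sc(17,0),.04,np.degrees(SA)+180)
a=save('top','t1.png');b=save('scene','s1.png')
A=cv2.resize(a['color'][190:250,275:340],None,fx=6,fy=6,interpolation=cv2.INTER_CUBIC)
B=cv2.resize(b['color'][165:245,262:345],None,fx=6,fy=6,interpolation=cv2.INTER_CUBIC)
h=480
A=cv2.copyMakeBorder(A,0,h-A.shape[0],0,0,cv2.BORDER_CONSTANT)
cv2.imwrite('pics/z1.png',cv2.resize(np.hstack([A,B]),None,fx=.88,fy=.88))
"
```

```text
clock: 2.52
position: [0.5299, 0.1508, 0.062]
ee_rot: [-2.581, 1.789, -0.002]
ft_force: [0.0, 0.6, 0.5]
gripper_width: 0.498
grip_force: 0.0
shift [-0.2  1.2 22. ] yaw [179.6  -0.4] q6 -0.21 pos [0.5299 0.1508 0.062 ] tilt -1.0 t 2.5167
```

View pics/z1.png

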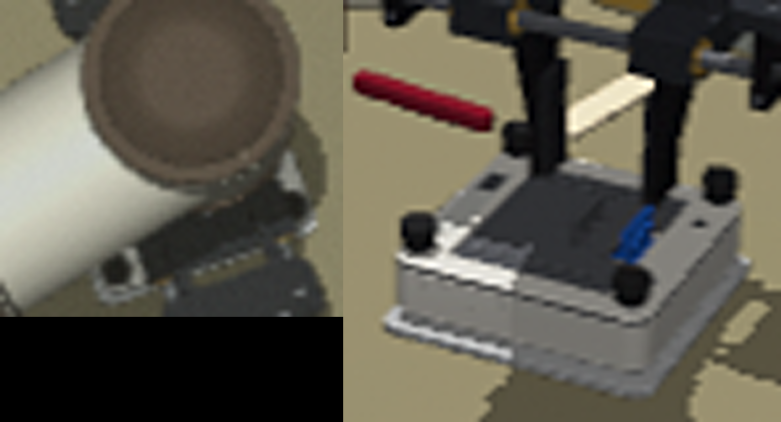

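The fingers straddle rib and tab: the right tip at about (660,205) lies outside the blue tab, the left one at (548,175) is behind the rib. I descend and pinch.

```bash
python3 -m creep '[[[0,1,12,-0.4],[0,1,22,-0.4],[0,1,22,-0.4],[0,1,22,-0.4]]]'; python3 -m creep '[[[0,0,0,0],[0,0,0,0],[0,0,0,0],[0,0,0,0],[0,0,0,0],[0,0,0,0],[0,0,0,0],[0,0,0,0]]]' 0 15; python3 -c "
from h import *
goal(sc(17,0),.04,np.degrees(SA)+180)"
```

```text
clock: 2.95
position: [0.5282, 0.1508, 0.0387]
ee_rot: [2.588, -1.78, -0.0]
ft_force: [-0.8, 0.6, -0.8]
gripper_width: 0.505
grip_force: 0.0
clock: 3.62
position: [0.5286, 0.1511, 0.0388]
ee_rot: [-2.588, 1.779, -0.001]
ft_force: [-0.4, 0.2, 1.8]
gripper_width: 0.251
grip_force: 15.0
shift [ 0.6  0.1 -1.2] yaw [-1.799e+02  1.000e-01] q6 -0.21 pos [0.5286 0.1511 0.0388] tilt -1.0 t 3.6167
```

```bash
python3 -m creep '[[[0,0.3,-1.5,0],[0,0.7,-3,0],[0,1.3,-4.5,0],[0,1.5,-5.5,0],[0,1.5,-5.5,0]]]';  python3 -m creep '[[[0,0.5,-1.5,0],[0,1,-3,0],[0,1.5,-4.5,0],[0,2,-5.5,0],[0,2,-5.5,0]]]'; python3 -c "
from h import *
goal(sc(17,0),.04,np.degrees(SA)+180)
b=save('scene','s2.png')
B=cv2.resize(b['color'][165:245,262:345],None,fx=7,fy=7,interpolation=cv2.INTER_CUBIC)
cv2.imwrite('pics/z2.png',B)
"
```

```text
clock: 4.03
position: [0.5267, 0.1504, 0.0438]
ee_rot: [2.588, -1.78, -0.0]
ft_force: [3.4, 0.5, -5.6]
gripper_width: 0.253
grip_force: 15.0
clock: 4.45
position: [0.5247, 0.1496, 0.0497]
ee_rot: [2.588, -1.78, -0.0]
ft_force: [2.1, 1.0, -4.7]
gripper_width: 0.253
grip_force: 15.0
shift [ 0.6 -4.1  9.7] yaw [-180.    0.] q6 -0.21 pos [0.5247 0.1496 0.0497] tilt -1.0 t 4.45
```

View pics/z2.png

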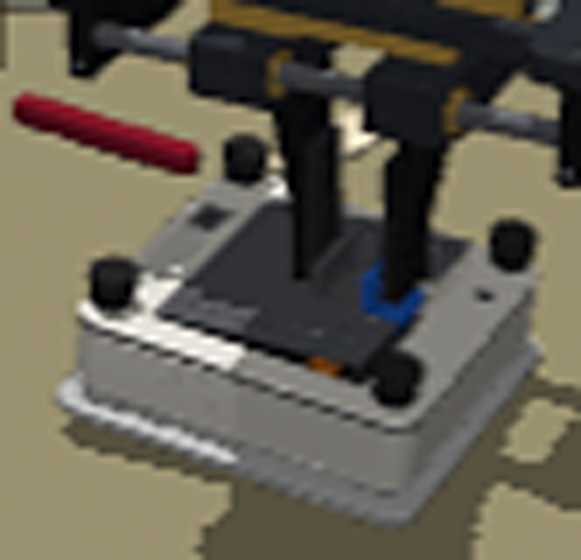

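The +x end of the cover is up, with orange showing under its edge at (325,365). I had the sign of tool y wrong: tool +y is scale +x. I measure the tilt by depth before correcting.

```bash
cat >> h.py <<'E'
def tilt(c,lo=.036,hi=.09,dx=(-36,36),dy=(-42,-17)):
    P=pts(c).reshape(-1,3);g=c['color'].reshape(-1,3).max(1);D=P[:,:2]-SC
    ca,sa=np.cos(SA),np.sin(SA);X=(D[:,0]*ca+D[:,1]*sa)*1000;Y=(-D[:,0]*sa+D[:,1]*ca)*1000;Z=P[:,2]*1000
    for a,b in (dy,(-dy[1],-dy[0])):
        m=(X>dx[0])&(X<dx[1])&(Y>a)&(Y<b)&(Z>lo*1000)&(Z<hi*1000)&(g<115)
        if m.sum()<10: print('few',m.sum());continue
        for _ in range(3):
            k=np.polyfit(X[m],Z[m],1); r=abs(np.polyval(k,X)-Z);m=m&(r<4)
        print('n',m.sum(),'tilt',np.arctan(k[0]).round(3),'z at -38,0,37',np.polyval(k,[-38,0,37]).round(1),'x range',X[m].min().round(1),X[m].max().round(1))
E
python3 -c "
from h import *
tilt(load('s0'));tilt(load('s2'))"
```

```text
n 166 tilt 0.002 z at -38,0,37 [37.7 37.7 37.8] x range -35.2 34.8
n 119 tilt -0.001 z at -38,0,37 [37.7 37.7 37.6] x range -36.0 34.3
n 164 tilt 0.021 z at -38,0,37 [47.5 48.3 49.1] x range -33.7 35.8
n 64 tilt 0.021 z at -38,0,37 [47.5 48.3 49. ] x range -33.7 35.9
```

```bash
python3 -c "
from h import *
for n in('s0','s2'):
    c=load(n);P=pts(c).reshape(-1,3);hs=cv2.cvtColor(c['color'],cv2.COLOR_BGR2HSV).reshape(-1,3);D=P[:,:2]-SC
    ca,sa=np.cos(SA),np.sin(SA);X=(D[:,0]*ca+D[:,1]*sa)*1000;Y=(-D[:,0]*sa+D[:,1]*ca)*1000;Z=P[:,2]*1000
    for xr in((-58,-41),(42,58)):
      for yr in((-36,-15),(-15,15),(15,36)):
        m=(X>xr[0])&(X<xr[1])&(Y>yr[0])&(Y<yr[1]);print(n,xr,yr,m.sum(),np.median(Z[m]).round(1))
    for xr in((-36,-20),(-20,0),(5,20),(20,34)):
        m=(X>xr[0])&(X<xr[1])&(Y>-42)&(Y<-17);print('cov',xr,m.sum(),np.percentile(Z[m],[10,50,90]).round(1))
"
```

```text
s0 (-58, -41) (-36, -15) 24 37.8
s0 (-58, -41) (-15, 15) 45 38.0
s0 (-58, -41) (15, 36) 28 37.3
s0 (42, 58) (-36, -15) 19 37.1
s0 (42, 58) (-15, 15) 50 37.6
s0 (42, 58) (15, 36) 32 37.8
cov (-36, -20) 38 [36.4 37.3 38.4]
cov (-20, 0) 49 [36.5 37.9 39. ]
cov (5, 20) 40 [36.6 37.8 38.9]
cov (20, 34) 36 [36.1 37.6 38.7]
s2 (-58, -41) (-36, -15) 113 139.5
s2 (-58, -41) (-15, 15) 92 133.1
s2 (-58, -41) (15, 36) 34 49.1
s2 (42, 58) (-36, -15) 499 260.3
s2 (42, 58) (-15, 15) 189 103.4
s2 (42, 58) (15, 36) 99 150.8
cov (-36, -20) 187 [ 47.6 163.5 215.1]
cov (-20, 0) 498 [102.5 172.6 392. ]
cov (5, 20) 405 [125.3 190.3 402.8]
cov (20, 34) 416 [134.1 203.5 264.1]
```

```bash
python3 -c "
from h import *
for n in('s0','s2'):
    c=load(n);P=pts(c).reshape(-1,3);hs=cv2.cvtColor(c['color'],cv2.COLOR_BGR2HSV).reshape(-1,3);D=P[:,:2]-SC
    ca,sa=np.cos(SA),np.sin(SA);X=(D[:,0]*ca+D[:,1]*sa)*1000;Y=(-D[:,0]*sa+D[:,1]*ca)*1000;Z=P[:,2]*1000
    for xr in((-58,-43),(-30,0),(5,30),(44,58)):
      for yr in((-58,-50),(-40,-17),(-15,15),(17,40),(50,58)):
        m=(X>xr[0])&(X<xr[1])&(Y>yr[0])&(Y<yr[1])&(Z<75)&(Z>-5);print(n,xr,yr,m.sum(),np.percentile(Z[m],[10,50,90]).round(1) if m.any() else '')
"
```

```text
s0 (-58, -43) (-58, -50) 52 [ 5.9 40.  52.5]
s0 (-58, -43) (-40, -17) 17 [36.9 37.8 38.3]
s0 (-58, -43) (-15, 15) 37 [37.1 38.  38.7]
s0 (-58, -43) (17, 40) 33 [36.3 37.9 46.5]
s0 (-58, -43) (50, 58) 4 [40.6 51.2 52.6]
s0 (-30, 0) (-58, -50) 69 [ 5.2 30.9 38. ]
s0 (-30, 0) (-40, -17) 66 [36.3 37.7 38.9]
s0 (-30, 0) (-15, 15) 79 [36.3 37.5 38.8]
s0 (-30, 0) (17, 40) 57 [36.6 37.7 38.8]
s0 (-30, 0) (50, 58) 13 [36.2 37.6 38.5]
s0 (5, 30) (-58, -50) 61 [ 5.  23.  37.7]
s0 (5, 30) (-40, -17) 59 [36.6 37.7 38.7]
s0 (5, 30) (-15, 15) 78 [36.1 38.6 48.7]
s0 (5, 30) (17, 40) 45 [36.5 37.8 38.8]
s0 (5, 30) (50, 58) 11 [36.  37.3 37.9]
s0 (44, 58) (-58, -50) 76 [ 6.  37.4 52.3]
s0 (44, 58) (-40, -17) 18 [36.2 37.4 38.3]
s0 (44, 58) (-15, 15) 44 [36.1 37.6 38.7]
s0 (44, 58) (17, 40) 41 [36.6 37.9 47.6]
s0 (44, 58) (50, 58) 5 [23.7 51.4 52.9]
s2 (-58, -43) (-58, -50) 53 [ 1.  29.4 61.1]
s2 (-58, -43) (-40, -17) 8 [46.9 48.  49.8]
s2 (-58, -43) (-15, 15) 29 [47.5 48.8 49.5]
s2 (-58, -43) (17, 40) 25 [46.9 48.4 53.9]
s2 (-58, -43) (50, 58) 4 [61.9 63.4 64. ]
s2 (-30, 0) (-58, -50) 89 [ 0.3 24.  45.7]
s2 (-30, 0) (-40, -17) 65 [47.  47.9 49.4]
s2 (-30, 0) (-15, 15) 74 [46.3 47.9 48.8]
s2 (-30, 0) (17, 40) 25 [46.9 48.  49.2]
s2 (-30, 0) (50, 58) 5 [43.1 43.6 44.6]
s2 (5, 30) (-58, -50) 70 [ 8.6 34.1 42.9]
s2 (5, 30) (-40, -17) 64 [47.4 48.4 50. ]
s2 (5, 30) (-15, 15) 118 [21.5 55.3 69. ]
s2 (5, 30) (17, 40) 28 [15.  47.9 48.9]
s2 (5, 30) (50, 58) 0 
s2 (44, 58) (-58, -50) 61 [ 6.8 37.9 52.8]
s2 (44, 58) (-40, -17) 7 [37.6 38.  39.9]
s2 (44, 58) (-15, 15) 46 [37.9 38.6 40.5]
s2 (44, 58) (17, 40) 37 [37.6 39.3 49.4]
s2 (44, 58) (50, 58) 2 [53.1 53.1 53.1]
```

Depth shows the whole scale pitching: its −x side is at 48 mm and its +x side at 38 mm, about 0.1 rad, because a 15 N grip resists the cover turning. I lower straight back along the same path, then repeat with a gentler grip.

```bash
python3 -m creep '[[[0,-0.6,2,0],[0,-1.2,4,0],[0,-1.8,6,0],[0,-2.4,8,0],[0,-3,9.5,0],[0,-3.5,11,0],[0,-3.5,11,0],[0,-3.5,11,0]]]'; python3 -c "
from h import *
goal(sc(17,0),.04,np.degrees(SA)+180)
c=save('scene','s3.png');tilt(c)
P=pts(c).reshape(-1,3);D=P[:,:2]-SC
ca,sa=np.cos(SA),np.sin(SA);X=(D[:,0]*ca+D[:,1]*sa)*1000;Y=(-D[:,0]*sa+D[:,1]*ca)*1000;Z=P[:,2]*1000
for xr in((-58,-43),(44,58)):
        m=(X>xr[0])&(X<xr[1])&(abs(Y)<36)&(Z<75)&(Z>-5);print(np.percentile(Z[m],[10,50,90]))
"
```

```text
clock: 5.17
position: [0.5284, 0.1509, 0.039]
ee_rot: [-2.588, 1.78, -0.001]
ft_force: [-0.3, 0.2, 0.0]
gripper_width: 0.253
grip_force: 15.0
shift [ 0.5 -0.2 -1. ] yaw [-180.    0.] q6 -0.21 pos [0.5284 0.1509 0.039 ] tilt -1.0 t 5.1667
n 165 tilt -0.01 z at -38,0,37 [38.3 37.9 37.6] x range -35.3 34.7
n 59 tilt -0.005 z at -38,0,37 [38.  37.8 37.7] x range -35.6 35.8
[36.50611061 37.91745287 38.77666431]
[36.22362725 37.35910489 38.21692112]
```

```bash
python3 -m creep '[[[0,0,0,0],[0,0,0,0],[0,0,-5,0],[0,0,-5,0],[0,0,-5,0]]]' 0.4; python3 -m creep '[[[0,0,0,0],[0,0,0,0],[0,0,0,0],[0,0,0,0],[0,0,0,0],[0,0,0,0]]]' 0 9;  python3 -m creep '[[[0,-0.5,-1.5,0],[0,-1,-3,0],[0,-1.2,-4.5,0],[0,-1.5,-5.5,0],[0,-1.5,-5.5,0]]]'; python3 -c "
from h import *
c=save('scene','s4.png');tilt(c)
P=pts(c).reshape(-1,3);D=P[:,:2]-SC
ca,sa=np.cos(SA),np.sin(SA);X=(D[:,0]*ca+D[:,1]*sa)*1000;Y=(-D[:,0]*sa+D[:,1]*ca)*1000;Z=P[:,2]*1000
for xr in((-58,-43),(44,58)):
        m=(X>xr[0])&(X<xr[1])&(abs(Y)<36)&(Z<75)&(Z>-5);print(np.percentile(Z[m],[10,50,90]))
"
```

```text
clock: 5.63
position: [0.5289, 0.1513, 0.0441]
ee_rot: [-2.587, 1.779, -0.002]
ft_force: [0.2, -0.2, -0.1]
gripper_width: 0.396
grip_force: 0.0
clock: 6.13
position: [0.5288, 0.1512, 0.0436]
ee_rot: [-2.588, 1.779, -0.001]
ft_force: [0.2, 0.4, 1.3]
gripper_width: 0.251
grip_force: 9.0
clock: 6.55
position: [0.5297, 0.1516, 0.0491]
ee_rot: [-2.588, 1.78, 0.0]
ft_force: [1.2, 0.8, -3.0]
gripper_width: 0.248
grip_force: 9.1
n 161 tilt 0.069 z at -38,0,37 [38.7 41.3 43.9] x range -33.9 35.8
n 61 tilt 0.064 z at -38,0,37 [38.7 41.1 43.5] x range -35.9 35.8
[36.28574797 37.47624764 38.89602334]
[36.34025665 37.65297872 38.89723693]
```

The cover is now tilting on its own and the scale stays flat. I continue.

```bash
cat >> h.py <<'E'
def chk(n):
    c=save('scene',n);tilt(c,lo=.034)
    P=pts(c).reshape(-1,3);D=P[:,:2]-SC
    ca,sa=np.cos(SA),np.sin(SA);X=(D[:,0]*ca+D[:,1]*sa)*1000;Y=(-D[:,0]*sa+D[:,1]*ca)*1000;Z=P[:,2]*1000
    for xr in((-58,-43),(44,58)):
        m=(X>xr[0])&(X<xr[1])&(abs(Y)<36)&(Z<75)&(Z>-5);print('case',xr,np.percentile(Z[m],[10,50]).round(1))
E
python3 -m creep '[[[0,-0.5,-1.5,0],[0,-1,-3,0],[0,-1.5,-4.5,0],[0,-2,-5.5,0],[0,-2,-5.5,0]]]'; python3 -c "
from h import *
chk('s5.png')"
```

```text
clock: 7.02
position: [0.5311, 0.152, 0.0547]
ee_rot: [2.588, -1.78, -0.001]
ft_force: [-0.7, 0.4, -2.8]
gripper_width: 0.252
grip_force: 9.2
n 152 tilt 0.158 z at -38,0,37 [38.5 44.6 50.5] x range -33.7 35.9
n 55 tilt 0.163 z at -38,0,37 [38.1 44.4 50.5] x range -35.4 35.1
case (-58, -43) [36.6 37.8]
case (44, 58) [36.3 37.4]
```

```bash
python3 -m creep '[[[0,-0.6,-1.5,0],[0,-1.2,-3,0],[0,-1.8,-4.5,0],[0,-2.4,-5.5,0],[0,-2.4,-5.5,0]]]'; python3 -c "
from h import *
chk('s6.png')"
```

```text
clock: 7.48
position: [0.5326, 0.1524, 0.0604]
ee_rot: [2.586, -1.779, -0.002]
ft_force: [-6.3, -1.7, 3.2]
gripper_width: 0.23
grip_force: 8.5
n 152 tilt 0.261 z at -38,0,37 [37.6 47.8 57.6] x range -34.8 35.6
n 59 tilt 0.251 z at -38,0,37 [37.7 47.5 57. ] x range -35.2 35.5
case (-58, -43) [36.4 37.7]
case (44, 58) [36.  37.4]
```

The pads are slipping to the rib's top edge (opening 0.23, sideways force). I let the cover rest on its catch and regrip the rib across y, so that the cover can turn freely about the pad axis.

```bash
python3 -m creep '[[[0,0,0,0],[0,0,0,0],[0,0,0,0],[0,0,-20,-7],[0,0,-40,-14],[0,0,-40,-21],[0,0,-40,-28],[0,0,-40,-35],[0,0,-40,-42],[0,0,-40,-49],[0,0,-40,-56],[0,0,-40,-63]]]' 0.5; python3 -c "
from h import *
chk('s7.png');goal(sc(7,0),.043,np.degrees(SA)+90)
b=load('s7');cv2.imwrite('pics/z7.png',cv2.resize(b['color'][165:245,262:345],None,fx=7,fy=7,interpolation=cv2.INTER_CUBIC))"
```

```text
clock: 8.53
position: [0.5357, 0.1539, 0.1012]
ee_rot: [-3.136, 0.154, -0.007]
ft_force: [-0.1, -0.3, -0.2]
gripper_width: 0.498
grip_force: 0.0
n 163 tilt 0.112 z at -38,0,37 [37.4 41.6 45.8] x range -35.6 36.0
n 120 tilt 0.107 z at -38,0,37 [37.7 41.7 45.7] x range -35.8 35.9
case (-58, -43) [36.7 37.7]
case (44, 58) [36.  37.4]
shift [ 2.1 -0.3 58.2] yaw [-26.3 153.7] q6 0.9 pos [0.5357 0.1539 0.1012] tilt -1.0 t 8.5833
```

View pics/z7.png

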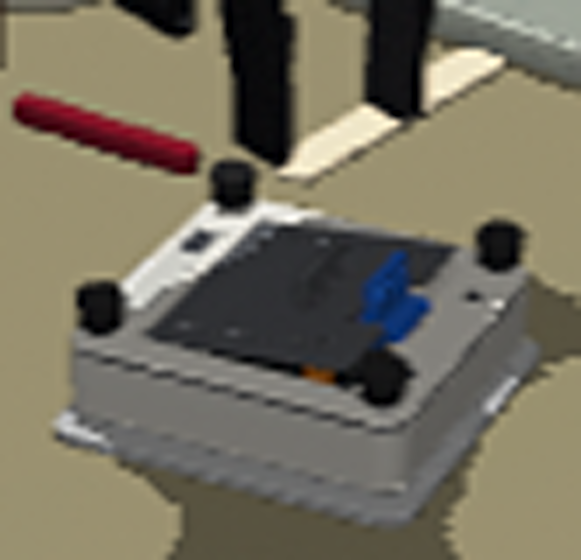

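The cover rests on its catch at 0.11 rad, with the tab at (395,290) out over the rim and the scale undisturbed. Now I take the rib across y.

```bash
python3 -m creep '[[[2,0,15,-7],[3,0,30,-14],[3,0,30,-21],[3,0,30,-26.3],[3,0,30,-26.3],[3,0,30,-26.3]]]'; python3 -c "
from h import *
goal(sc(6,0),.0455,np.degrees(SA)+90)
"
```

```text
clock: 9.08
position: [0.5379, 0.1533, 0.0707]
ee_rot: [-3.093, -0.547, -0.004]
ft_force: [-0.2, -0.4, -0.4]
gripper_width: 0.502
grip_force: 0.0
shift [ 1.4 -0.7 25.2] yaw [ -0.9 179.1] q6 1.35 pos [0.5379 0.1533 0.0707] tilt -1.0 t 9.0833
```

```bash
python3 -m creep '[[[1,-0.5,12,-0.8],[1,-0.5,22,-0.8],[1,-0.5,25,-0.8],[1,-0.5,25,-0.8],[1,-0.5,25,-0.8]]]'; python3 -m creep '[[[0,0,0,0],[0,0,0,0],[0,0,0,0],[0,0,0,0],[0,0,0,0],[0,0,0,0]]]' 0 12;python3 -c "
from h import *
chk('s8.png');goal(sc(6,0),.0455,np.degrees(SA)+90)
"
```

```text
clock: 9.5
position: [0.5376, 0.1535, 0.045]
ee_rot: [3.089, 0.573, -0.0]
ft_force: [-0.0, 0.3, -0.0]
gripper_width: 0.501
grip_force: 0.0
clock: 10.0
position: [0.5374, 0.154, 0.0454]
ee_rot: [-3.088, -0.575, -0.001]
ft_force: [-3.2, 2.3, 2.5]
gripper_width: 0.338
grip_force: 12.0
n 41 tilt 0.331 z at -38,0,37 [35.9 48.9 61.7] x range -35.6 19.4
n 7 tilt 0.152 z at -38,0,37 [46.7 52.5 58.2] x range 14.6 19.0
case (-58, -43) [37. 38.]
case (44, 58) [35.9 37.4]
shift [ 1.6  0.1 -0.1] yaw [   0.2 -179.8] q6 1.37 pos [0.5374 0.1539 0.0454] tilt -1.0 t 10.05
```

```bash
python3 -m creep '[[[0.6,0,-1.5,0],[1.2,0,-3,0],[1.8,0,-4.5,0],[2.4,0,-6,0],[2.4,0,-6,0]]]'; python3 -c "
from h import *
chk('s9.png')
b=load('s9');cv2.imwrite('pics/z9.png',cv2.resize(b['color'][165:245,262:345],None,fx=7,fy=7,interpolation=cv2.INTER_CUBIC))"
```

```text
clock: 10.47
position: [0.5395, 0.1543, 0.051]
ee_rot: [3.089, 0.574, -0.001]
ft_force: [-2.5, 1.3, -1.5]
gripper_width: 0.337
grip_force: 12.0
n 32 tilt 0.421 z at -38,0,37 [38.2 55.3 71.8] x range -33.5 17.0
n 6 tilt 0.105 z at -38,0,37 [57.4 61.4 65.3] x range 9.5 16.9
case (-58, -43) [36.6 37.7]
case (44, 58) [36.2 37.6]
```

View pics/z9.png

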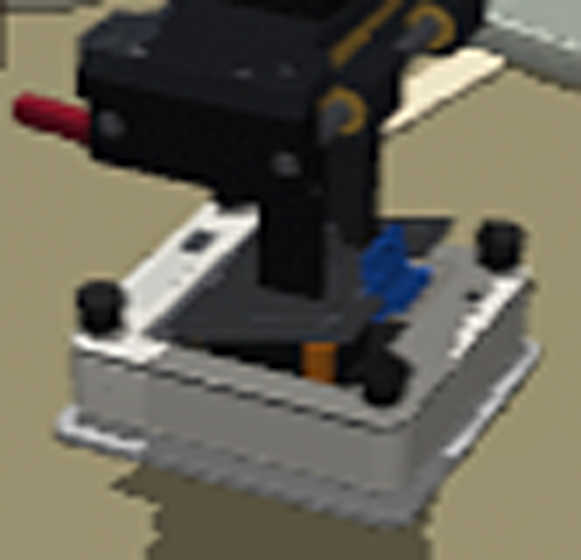

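The cover swings up well in this grip, the scale stays flat, and the orange battery shows at (320,360).

```bash
python3 -m creep '[[[0.6,0,-1.5,0],[1.2,0,-3,0],[1.8,0,-4.5,0],[2.6,0,-6,0],[3.2,0,-7.3,0],[3.2,0,-7.3,0],[3.2,0,-7.3,0]]]'; python3 -c "
from h import *
chk('s10.png');tilt(load('s10'),lo=.03,dy=(-46,-36))"
```

```text
clock: 11.1
position: [0.5427, 0.1554, 0.0583]
ee_rot: [3.088, 0.574, -0.0]
ft_force: [-1.0, 0.4, -1.6]
gripper_width: 0.336
grip_force: 13.2
n 23 tilt 0.294 z at -38,0,37 [51.9 63.4 74.5] x range -7.9 13.6
n 11 tilt 0.056 z at -38,0,37 [67.1 69.2 71.3] x range -0.7 14.6
case (-58, -43) [36.4 37.8]
case (44, 58) [36.1 37.5]
n 62 tilt 0.383 z at -38,0,37 [37.7 53.  67.9] x range -35.9 34.9
n 5 tilt 0.36 z at -38,0,37 [39.3 53.6 67.6] x range 15.5 32.4
```

Tilt is 0.38 with the hinge edge in place. I draw the cover out along its own +x, then lift.

```bash
python3 -m creep '[[[-2,0,-0.8,0],[-4,0,-1.6,0],[-6,0,-2.4,0],[-8,0,-3.2,0],[-10,0,-4,0],[-12,0,-4.8,0],[-14,0,-5.6,0],[-14,0,-5.6,0],[-14,0,-5.6,0]]]';  python3 -c "
from h import *
chk('s11.png');tilt(load('s11'),lo=.03,dy=(-46,-36))"
```

```text
clock: 11.9
position: [0.5297, 0.1506, 0.0642]
ee_rot: [-3.088, -0.575, -0.001]
ft_force: [0.1, -0.3, -0.3]
gripper_width: 0.337
grip_force: 12.0
n 52 tilt 0.511 z at -38,0,37 [39.3 60.6 81.3] x range -22.8 28.4
n 14 tilt 0.485 z at -38,0,37 [40.4 60.4 79.9] x range -27.6 27.8
case (-58, -43) [22.7 37.5]
case (44, 58) [36.2 38.2]
n 59 tilt 0.287 z at -38,0,37 [44.6 55.8 66.8] x range -21.3 34.6
few 7
```

```bash
python3 -m creep '[[[-3,0,-6,0],[-3,0,-16,0],[-3,0,-30,0],[-3,0,-50,0],[-3,0,-65,0],[-3,0,-65,0]]]';  python3 -c "
from h import *
c=save('scene','s12.png');goal((.47,.475),.11,np.degrees(SA)+90)
cv2.imwrite('pics/z12.png',cv2.resize(c['color'][120:245,240:365],None,fx=4.5,fy=4.5,interpolation=cv2.INTER_CUBIC))"
```

```text
clock: 12.45
position: [0.5293, 0.1506, 0.1334]
ee_rot: [-3.086, -0.576, -0.013]
ft_force: [0.6, 1.1, -0.3]
gripper_width: 0.337
grip_force: 12.0
shift [  62.5 -324.    22.1] yaw [   0.2 -179.8] q6 1.37 pos [0.5281 0.1502 0.1315] tilt -1.0 t 12.5
```

View pics/z12.png

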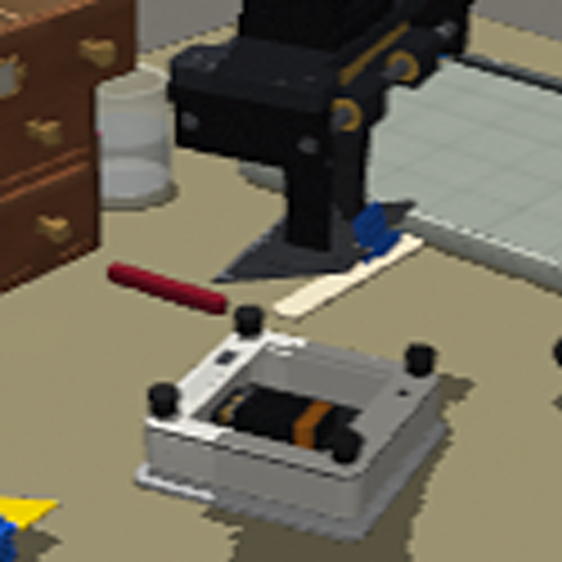

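The cover is held clear, tilted about 0.3 rad; the battery lies in the open compartment. I carry the cover to the mat at moderate speed.

```bash
python3 -m creep '[[[4,-20,0,0],[10,-50,0,0],[17,-86,0,0],[24,-122,0,0],[31,-158,0,0],[38,-194,0,0],[45,-230,0,0],[52,-266,0,0],[57,-294,0,0],[60,-312,0,0],[62,-322,0,0],[62,-324,0,0]]]';python3 -m creep '[[[0,0,10,0],[0,0,25,0],[0,0,40,0],[0,0,50,0],[0,0,60,0],[0,0,60,0],[0,0,60,0]]]';  python3 -c "
from h import *
c=save('scene','s13.png');t=save('top','t13.png');P=pts(c).reshape(-1,3);Q=pts(t)
s=read_state();print(s['position'])
g=c['color'].reshape(-1,3).max(1)
m=(np.linalg.norm(P[:,:2]-s['position'][:2],axis=1)<.065)&(P[:,2]<.075)&(P[:,2]>.012)
p=P[m];D=p[:,:2]-s['position'][:2];X=D@[np.cos(SA),np.sin(SA)]*1000;Y=D@[-np.sin(SA),np.cos(SA)]*1000
for a in range(-60,60,10):
  k=(X>a)&(X<a+10)
  if k.any(): print(a,k.sum(),np.percentile(p[k,2]*1000,[5,30,50,90]).round(1))
"
```

```text
clock: 13.5
position: [0.4674, 0.4753, 0.1277]
ee_rot: [3.087, 0.577, -0.002]
ft_force: [0.3, -0.6, -0.5]
gripper_width: 0.338
grip_force: 12.0
clock: 14.08
position: [0.4684, 0.4732, 0.0684]
ee_rot: [3.088, 0.573, -0.001]
ft_force: [0.1, -0.1, 0.1]
gripper_width: 0.334
grip_force: 12.0
[0.46877056 0.47434266 0.06980484]
-40 72 [52.6 53.7 54.4 55.7]
-30 74 [55.2 56.5 57.2 58.9]
-20 52 [58.2 59.9 60.4 61.7]
-10 69 [60.8 62.7 63.6 72.6]
0 141 [64.7 66.6 67.8 73.7]
10 102 [67.7 68.8 69.5 71.2]
20 145 [68.8 71.5 72.1 73.8]
30 92 [67.3 70.4 71.2 74.2]
```

```bash
python3 -m creep '[[[0,0,12,0],[0,0,24,0],[0,0,32,0],[0,0,38,0],[0,0,42,0],[0,0,44,0],[0,0,46,0],[0,0,48,0],[0,0,50,0],[0,0,50,0]]]'; python3 -m creep '[[[0,0,1,0],[0,0,2,0],[0,0,3,0],[0,0,3,0]]]'
```

```text
clock: 15.02
position: [0.4683, 0.4743, 0.019]
ee_rot: [-3.088, -0.575, -0.001]
ft_force: [0.1, 0.4, -0.2]
gripper_width: 0.339
grip_force: 12.0
clock: 15.35
position: [0.4682, 0.4741, 0.0158]
ee_rot: [-3.089, -0.574, -0.0]
ft_force: [-1.3, -0.2, 0.4]
gripper_width: 0.336
grip_force: 12.0
```

```bash
python3 -m creep '[[[0,0,1,0],[0,0,2,0],[0,0,3,0],[0,0,3,0]]]'; python3 -m creep '[[[0,0,1,0],[0,0,2,0],[0,0,2,0]]]'; python3 -c "
from h import *
c=save('scene','s14.png');P=pts(c).reshape(-1,3)
s=read_state();print(s['position'])
m=(np.linalg.norm(P[:,:2]-s['position'][:2],axis=1)<.065)&(P[:,2]<.075)&(P[:,2]>.003)
p=P[m];D=p[:,:2]-s['position'][:2];X=D@[np.cos(SA),np.sin(SA)]*1000;Y=D@[-np.sin(SA),np.cos(SA)]*1000
for a in range(-60,60,10):
  k=(X>a)&(X<a+10)&(abs(Y)>30)
  if k.any(): print(a,k.sum(),np.percentile(p[k,2]*1000,[5,30,50,90]).round(1))
"
```

```text
clock: 15.68
position: [0.4684, 0.4744, 0.015]
ee_rot: [-3.088, -0.576, -0.002]
ft_force: [-3.6, -1.9, 8.7]
gripper_width: 0.335
grip_force: 12.0
clock: 15.93
position: [0.4687, 0.4745, 0.0143]
ee_rot: [-3.088, -0.576, -0.003]
ft_force: [-4.3, -3.2, 14.2]
gripper_width: 0.335
grip_force: 12.0
[0.46871636 0.47449889 0.01428722]
-60 2 [3.4 3.7 3.9 4.4]
-50 14 [ 3.1  4.7  7.8 10.7]
-40 40 [ 3.1  9.2  9.6 11. ]
-30 47 [ 3.3  9.5 10.4 11.7]
-20 46 [ 3.2  9.6 10.5 12.6]
-10 58 [ 3.2  4.8 11.2 12.8]
0 83 [ 3.2 10.1 11.8 13.1]
10 71 [ 3.3 12.1 12.6 13.9]
20 77 [ 3.3 11.3 12.8 14. ]
30 30 [ 3.1  3.5  4.2 13.7]
40 17 [3.1 3.2 3.3 3.9]
50 1 [3.1 3.1 3.1 3.1]
```

The cover is flat on the mat (0.06 rad). I relax the push, release and rise.

```bash
python3 -m creep '[[[0,0,-2,0],[0,0,-2,0]]]';python3 -m creep '[[[0,0,0,0],[0,0,0,0],[0,0,0,0],[0,0,0,0],[0,0,-15,0],[0,0,-45,0],[0,0,-85,0],[0,0,-110,0],[0,0,-110,0],[0,0,-110,0]]]' 0.5; python3 -c "
from h import *
goal(sc(-6,0),.12,np.degrees(SA)+90)"
```

```text
clock: 16.15
position: [0.4687, 0.4746, 0.0145]
ee_rot: [-3.087, -0.575, -0.003]
ft_force: [-2.2, -1.0, 8.9]
gripper_width: 0.337
grip_force: 12.0
clock: 16.98
position: [0.4686, 0.4748, 0.1246]
ee_rot: [-3.086, -0.574, -0.004]
ft_force: [-0.5, -0.3, -0.7]
gripper_width: 0.499
grip_force: 0.0
shift [-37.5 324.3   3.7] yaw [ 1.000e-01 -1.799e+02] q6 0.9 pos [0.4686 0.4748 0.1246] tilt -1.0 t 16.9833
```

```bash
python3 -m creep '[[[-4,35,0,0],[-8,70,0,0],[-12,105,0,0],[-16,145,0,0],[-21,185,0,0],[-26,225,0,0],[-30,260,0,0],[-34,295,0,0],[-37,324,0,0],[-37,324,0,0],[-37,324,0,0]]]'; python3 -c "
from h import *
goal(sc(-6,0),.0175,np.degrees(SA)+90)
t=save('top','t15.png');c=save('scene','s15.png')
cv2.imwrite('pics/z15.png',np.hstack([cv2.resize(c['color'][140:240,250:350],None,fx=4,fy=4,interpolation=cv2.INTER_CUBIC),cv2.resize(t['color'][170:270,150:250],None,fx=4,fy=4,interpolation=cv2.INTER_CUBIC)]))
P=pts(c).reshape(-1,3);D=P[:,:2]-SC;ca,sa=np.cos(SA),np.sin(SA);X=(D[:,0]*ca+D[:,1]*sa)*1000;Y=(-D[:,0]*sa+D[:,1]*ca)*1000;Z=P[:,2]*1000
m=(abs(X)<38)&(abs(Y)<38)&(Z>25)&(Z<32);print('bat',m.sum(),np.percentile(X[m],[2,50,98]).round(1),np.percentile(Y[m],[2,50,98]).round(1),np.median(Z[m]))
"
```

```text
clock: 17.9
position: [0.5494, 0.1564, 0.1211]
ee_rot: [3.089, 0.569, -0.006]
ft_force: [-0.8, -0.3, 0.3]
gripper_width: 0.501
grip_force: 0.0
shift [  1.9  -2.  103.6] yaw [-1.000e-01  1.799e+02] q6 1.38 pos [0.5494 0.1564 0.1211] tilt -1.0 t 17.9
bat 154 [-28.4  -3.1  20.2] [-15.5  -4.   11.9] 29.22670337614244
```

View pics/z15.png

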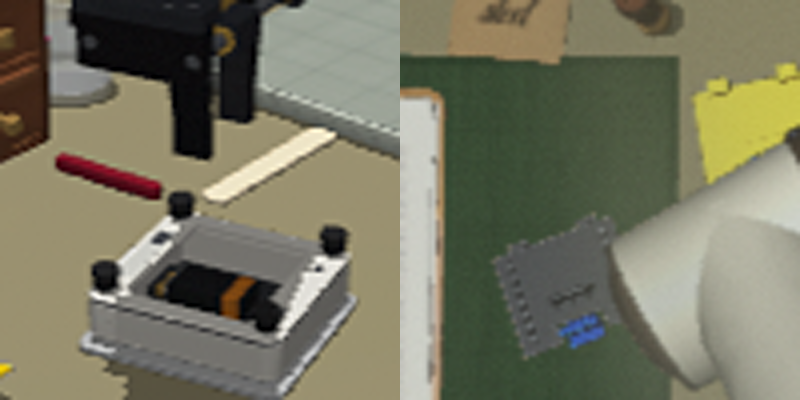

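The cover lies flat on the mat (right half, about (555,290)) and the battery sits centred in the compartment. I descend over it.

```bash
python3 -m creep '[[[1,-2,20,0],[1,-2.5,45,0],[1,-2.5,65,0],[1,-2.5,70,0],[1,-2.5,70,0],[1,-2.5,70,0]]]'; python3 -c "
from h import *
goal(sc(-5,-1),.0175,np.degrees(SA)+90)"
```

```text
clock: 18.5
position: [0.5505, 0.1621, 0.0533]
ee_rot: [3.088, 0.577, 0.001]
ft_force: [-0.1, -0.7, 0.1]
gripper_width: 0.499
grip_force: 0.0
shift [-2.5  2.  35.8] yaw [   0.2 -179.8] q6 1.37 pos [0.5505 0.1621 0.0533] tilt -1.0 t 18.5
```

```bash
python3 -m creep '[[[-2.5,2,0,0],[-2.5,2,10,0],[-2.5,2,20,0],[-2.5,2,28,0],[-2.5,2,34,0],[-2.5,2,35,0],[-2.5,2,35,0]]]';  python3 -m creep '[[[0,0,0,0],[0,0,0,0],[0,0,0,0],[0,0,0,0],[0,0,0,0],[0,0,0,0]]]' 0 15; python3 -c "
from h import *
goal(sc(-5,-1),.0175,np.degrees(SA)+90)"
```

```text
clock: 19.08
position: [0.5483, 0.1581, 0.0171]
ee_rot: [3.088, 0.574, -0.002]
ft_force: [1.2, -0.5, 0.2]
gripper_width: 0.505
grip_force: 0.0
clock: 19.58
position: [0.5489, 0.1585, 0.0183]
ee_rot: [-3.088, -0.575, -0.001]
ft_force: [0.7, 1.0, 1.9]
gripper_width: 0.307
grip_force: 15.0
shift [ 0.3 -0.7  0.8] yaw [ 1.000e-01 -1.799e+02] q6 1.37 pos [0.5489 0.1585 0.0183] tilt -1.0 t 19.5833
```

Opening is 26.7 mm, so the battery is gripped. I lift it.

```bash
python3 -m creep '[[[0,0,-5,0],[0,0,-15,0],[0,0,-35,0],[0,0,-60,0],[0,0,-85,0],[0,0,-100,0],[0,0,-100,0],[0,0,-100,0]]]'; python3 -c "
from h import *
goal((.424,-.0976),.11,174.8)"
```

```text
clock: 20.25
position: [0.5489, 0.1586, 0.1193]
ee_rot: [-3.087, -0.574, -0.004]
ft_force: [0.1, -0.6, -1.2]
gripper_width: 0.302
grip_force: 15.0
shift [-208.6  194.3    8.6] yaw [116.3 -63.7] q6 1.37 pos [0.5489 0.1586 0.1193] tilt -1.0 t 20.25
```

```bash
python3 -m creep '[[[-10,9,0,-4],[-27,25,0,-10],[-48,45,0,-16],[-70,65,0,-22],[-92,86,0,-28],[-114,106,0,-34],[-136,127,0,-40],[-158,147,0,-46],[-180,168,0,-52],[-198,184,0,-58],[-208,194,0,-63.7],[-208,194,0,-63.7]]]'; python3 -m creep '[[[0,0,10,0],[0,0,30,0],[0,0,50,0],[0,0,60,0],[0,0,60,0]]]'; python3 -c "
from h import *
goal((.424,-.0976),.009,174.8)
t=save('top','t16.png');c=save('scene','s16.png')
cv2.imwrite('pics/z16.png',cv2.resize(c['color'][130:240,350:460],None,fx=5,fy=5,interpolation=cv2.INTER_CUBIC))"
```

```text
clock: 21.25
position: [0.4214, -0.0993, 0.1167]
ee_rot: [-2.32, -2.115, 0.005]
ft_force: [1.3, 0.0, 0.3]
gripper_width: 0.307
grip_force: 15.0
clock: 21.67
position: [0.4221, -0.0972, 0.0553]
ee_rot: [-2.319, -2.113, 0.009]
ft_force: [-0.7, 0.1, -0.1]
gripper_width: 0.301
grip_force: 15.0
shift [-0.2  2.2 46.3] yaw [ 1.799e+02 -1.000e-01] q6 2.9 pos [ 0.4221 -0.0972  0.0553] tilt -1.0 t 21.6667
```

View pics/z16.png

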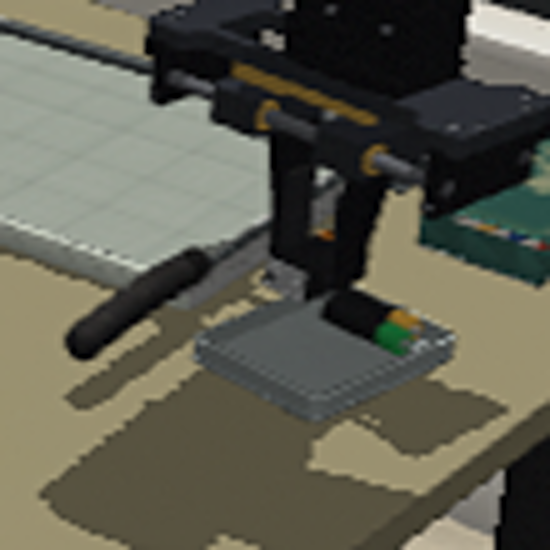

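```bash
python3 -c "
from h import *
c=load('s16')
def pr(p): q=c['R']@np.array(p)+c['t'];u=np.array([q[0]/q[2]*c['fx']+c['cx'],q[1]/q[2]*c['fy']+c['cy']]);return ((u-[350,130])*5).round()
print('free',pr((.424,-.0976,.003)),'tip',pr((.4221,-.0972,.0553)))
for p in((.467,-.061),(.458,-.171),(.377,-.163),(.388,-.055)): print(pr((*p,.014)))
"
```

```text
free [301. 362.] tip [316. 271.]
[191. 336.]
[330. 275.]
[455. 333.]
[314. 398.]
```

The tip at (320,285) sits over the tray's free part, and the projected corners match the picture. I lower the battery.

```bash
python3 -m creep '[[[0,1,10,0],[0,2,22,0],[0,2,32,0],[0,2,38,0],[0,2,40,0],[0,2,40,0]]]'; python3 -m creep '[[[0,0,1.5,0],[0,0,3,0],[0,0,4.5,0],[0,0,4.5,0]]]'
```

```text
clock: 22.27
position: [0.4265, -0.0975, 0.0181]
ee_rot: [2.32, 2.118, 0.0]
ft_force: [-0.0, -1.1, -0.1]
gripper_width: 0.303
grip_force: 15.0
clock: 22.6
position: [0.4262, -0.0976, 0.0135]
ee_rot: [2.321, 2.118, 0.0]
ft_force: [-0.9, -0.1, -0.9]
gripper_width: 0.302
grip_force: 15.0
```

```bash
python3 -m creep '[[[0,0,0.5,0],[0,0,1,0],[0,0,1.5,0],[0,0,1.5,0]]]'
```

```text
clock: 22.93
position: [0.4262, -0.0976, 0.0119]
ee_rot: [-2.32, -2.118, 0.0]
ft_force: [-0.3, -0.1, -1.0]
gripper_width: 0.301
grip_force: 15.0
```

```bash
python3 -m creep '[[[0,0,0.5,0],[0,0,1,0],[0,0,1.5,0],[0,0,2,0],[0,0,2,0]]]';  python3 -m creep '[[[0,0,0.5,0],[0,0,1,0],[0,0,1,0]]]'
```

```text
clock: 23.35
position: [0.4262, -0.0976, 0.0098]
ee_rot: [-2.32, -2.118, 0.0]
ft_force: [0.4, -0.3, -1.1]
gripper_width: 0.303
grip_force: 15.0
clock: 23.6
position: [0.4262, -0.0976, 0.0098]
ee_rot: [2.32, 2.118, -0.0]
ft_force: [-3.2, 1.1, 9.2]
gripper_width: 0.303
grip_force: 15.0
```

Contact with the floor at 9 N. I release and rise.

```bash
python3 -m creep '[[[0,0,-0.5,0],[0,0,-0.5,0],[0,0,-0.5,0],[0,0,-0.5,0],[0,0,-10,0],[0,0,-30,0],[0,0,-60,0],[0,0,-90,0],[0,0,-120,0],[0,0,-150,0],[0,0,-150,0],[0,0,-150,0]]]' 0.4; python3 -c "
from h import *
t=save('top','t17.png');c=save('scene','s17.png')
I=np.vstack([c['color'][130:330,130:470],t['color'][140:300,150:490]]);cv2.imwrite('pics/z17.png',cv2.resize(I,None,fx=1.65,fy=1.65,interpolation=cv2.INTER_CUBIC))"
```

```text
clock: 24.6
position: [0.4271, -0.0974, 0.1604]
ee_rot: [2.319, 2.116, 0.006]
ft_force: [0.0, 0.6, -0.5]
gripper_width: 0.403
grip_force: 0.0
```

View pics/z17.png

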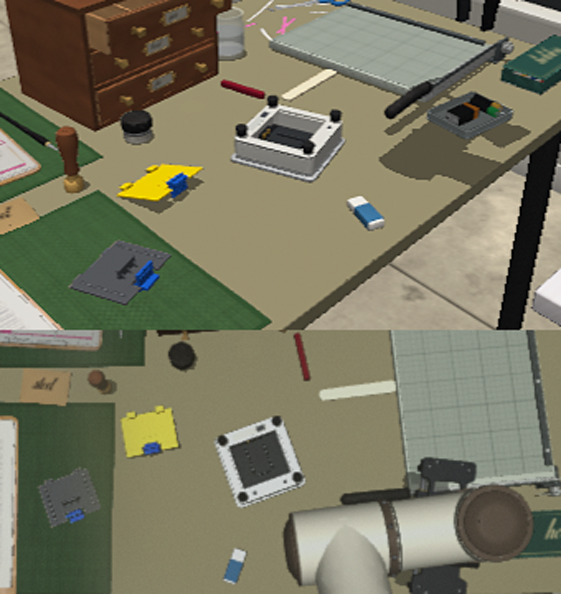

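The picture shows the cover flat on the mat at (120,272), the battery in the tray beside the cells at (465,110), and the scale and bystanders where they were. I hand the job in.

```bash
python3 -c "
from station import *
print(close_job())"
```

```text
the job is handed in; nothing more can be done
None
```

The job is handed in at about 25 s: the cover lies flat on the mat, the battery is in the tray beside the used cells, and the last picture shows the scale and bystanders in place; the first lift tipped the scale to about 0.1 rad (limit 0.15) before I set it back down, and no verdict came back.

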